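# Fit the retaining ring on the tube rotator's inclined spindle

### The arm

A 6-joint arm with a two-finger parallel gripper is mounted at the origin on the work surface. World frame = base frame: x ahead of the robot, y to its left, z up, the work surface at z = 0. Lengths are in m, angles in rad, forces in N, time in s.
With the tool pointing down it reaches from about 0.2 to 0.875 m from the base axis. Payload 3.4 kg.
Tool frame: the origin (TCP) lies between the finger pads; the fingertips stand 25 mm ahead of it and the grasp point (between the pads) lies 6 mm ahead of it (r.nose_length is the z of the fingertips in the tool frame, in m); z points along the fingers, x is the direction in which the jaws open and shut, and the axes are right-handed (so a half turn about z gives the same grasp; the last joint's range is limited). The gripper opens to 94 mm and grips with 3 to 60 N. Pads are 16 mm wide; open, the fingers measure 119 mm over their backs; the gripper's body (75 mm by 177 mm) begins 78 mm behind the grasp point.
Start: joints at [1.017, 0.276, 1.505, -0, 1.361, -0.121], TCP at [0.241, 0.522, 0.23] pointing down, gripper open.
Joint ranges: [-2.89, 2.89], [-0.75, 2.08], [0.22, 2.7], [-1.18, 4.32], [0.11, 2.71], [-2.7, 2.7]. Speed limits (rad/s): [2.57, 2.57, 3.14, 3.14, 3.14, 3.14].

### API

Orientations are given as a unit quaternion [w, x, y, z].
In Python, from plant import r, gripper_to, inverse_kinematics, vision, models, telemetry gives the robot as it stands. Calls block until the motion is done:
- r.move_to(position, orientation): joint-space move of the TCP to a pose.
- r.move_l(position, rot=None, vel=0.15, guard=None): straight line of the TCP; rot=None keeps the orientation; vel is the mean speed in m/s. With guard (N) it stops when the force on the tool has changed by that much, and returns True; else False.
- r.movej(angles): joint-space move.
- gripper_to(opening, f_grip=None): finger opening in m; f_grip is the grip in N (None keeps the last); returns when the fingers have stopped.
- r.hold(seconds).
- inverse_kinematics(position, orientation): joint angles nearest the present ones, or None.
- vision.snapshot(name): name is "side" or "top"; returns the picture (420x560x3 uint8, red, green, blue); there is no depth.
- vision.get_calibration(name): a dict with "fx", "fy", "cx", "cy" (pixels), "position" and "orientation" of the camera in the world. Camera axes: x right, y down, z forward; pixel columns grow to the right and rows downward; lengths in m; the calibration is good to about 2 mm. A picture is of the moment at which its call begins. get_calibration takes no time and is no camera call.
A pose or a line that the arm cannot do raises r.PlanningError and nothing moves.
- r.sign_off(): hands the job in, once; it reports no verdict.
Trained networks look in the newest picture that a camera, given by its name, has taken for a name from the list of things; names that differ only in an ending like _2 or _b are one class to them, and where a whole thing is asked for, a point or a joint stands for the part that bears it (a point fixed in the world has none). Each returns a list of dicts, best first, with "score" (0 to 1); they miss things now and then, are a little off and sometimes report something else, mostly with a low value. They report only what shows in the picture. A call takes as long as a camera call. They do not tell look-alikes from the thing itself.
- models.boxes_of(thing, camera): "at" ([x, y, z] in m, in world coordinates, good to about 4 mm: the middle of the surface that is visible of it).
- models.regions_of(thing, camera): "pixels" (420x560 bool, what is visible of it).
- models.mark_of(thing, camera): "at" ([x, y, z] in m, in world coordinates, good to about 4 mm: a listed point, or the origin of a listed thing).
Readings, each from a call of its own:
- telemetry.current_t(): time.
- telemetry.current_joints(): joint angles.
- telemetry.current_dq(): joint speeds.
- telemetry.current_joint_efforts(): joint torques, N m.
- telemetry.current_ee_pos(): TCP position.
- telemetry.current_tool_rot(): TCP orientation.
- telemetry.current_wrist_force(): force on the tool from outside, world axes, zero at the start.
- telemetry.current_torque(): the same for the moment, N m.
- telemetry.current_opening(): finger opening in m.
Only numpy, scipy, OpenCV 4.12 (cv2) and the standard library are available. Lean on these libraries where they do the work, as an engineer would, in place of code of your own. Each camera call takes 0.05 s, during which the arm holds its last target. There are 200 camera calls.

### The job

The carrier disc of the tube rotator needs its retaining ring: take the pliers from their rack, spread the ring with them, lift it off its caddy and slide it over the end of the inclined spindle down into the groove, and let it close there, lying flat in the groove. Then stand the pliers back in the tapered socket of their rack, upright and fully home, and leave the other things on the bench where they are.

Things in the scene. Friction and masses are not known exactly. Their poses are not given: they have to be found in the camera images.
- pliers_hub (a point): Centre of the dark hub of the loose pliers (220 g), which start upright in the rack. z from tips to handles, y across the pliers (a handle and a jaw on each side), x normal to them; a half turn about z looks the same. The hub is a four-sided taper 22 mm high: 36 (x) x 54 (y) mm on top, 22 x 40 mm below. Its two levers pivot at y = +-12 mm.
- pliers_grip (a point): Midway between the black handles, 50 mm above the hub centre; axes as the hub's. Handles 20 mm wide in x reach 26 mm above and 20 mm below this point, outer faces 66 mm apart at rest: grip from outside along y. Squeezing (spring, 15 N at rest, about 33 N at the stop with the ring) SPREADS the tips, to a stop at 36 mm. Held 60 to 63 mm apart the pliers are carried with tips nearly shut.
- pliers_tips (a point): Midway between the tips, half-way up their notches, 70 mm below the hub centre; axes as the hub's. Each tip has a notch open outwards, 7.5 mm high: face 7 mm wide in x, shoulder above reaching 9 mm out, lip below 3 mm out and 2.5 mm thick. Faces at y = +-4 mm shut (lips to +-7, shoulders to +-14), +-24 mm at the stop. Spreading changes the notch height by under 1.5 mm.
- jaw_l (a joint): Turn of one pliers lever, rad: 0 tips shut (rest), 0.30 fully spread (stop); the other lever turns equally.
- ring_center (a point): Centre of the opening of the loose dark steel split ring (45 g), half-way up its 4 mm thickness; it starts flat on the caddy. z is its normal, +x points through the gap between its ears. Inside diameter 26 mm closed, outside 37; the spring bow at its back reaches x = -25 mm, the ears x = +37 mm.
- ring_gap (a point): Point of the ring midway between the ear pockets, 27 mm along +x from the ring centre, half-way up; axes as the ring's. Each pocket is 13 mm long in x, its bottom at y = +-12 mm, prongs at its ends come in to +-10 mm. Shut tips go down here, notches level with the ears (shoulders touch them); spread, they bear in the pockets with lips under the ears, and the ring can be lifted.
- ring_l (a joint): Opening of one half of the ring about the bow (ring x = -20 mm), rad: 0 closed, springy (3 to 8 N at the ears), about 0.27 at the pliers' stop, when the 29 mm spindle passes with about 1.5 mm to spare, best with its axis at ring x = +3.5 mm. Open so far, the pockets lie at ring x = +22 mm (27 closed): while it closes in the groove let the tips go 5 to 8 mm towards ring +x, to centre it. The halves open equally.
- caddy_seat (a point): Fixed white caddy (95 x 60 mm foot): centre of the top face the ring lies on, 30 mm above the bench; a 4 mm high, 18 mm wide boss stands inside the ring. The ring's ears point to its +x side; their ends lie on a cross bar at x = 34 to 39 mm, with 20 mm of free space under the pockets.
- spindle: Steel spindle of the fixed white tube rotator, leaning 30 deg from vertical. Origin on its axis at the groove's lower wall, 125 mm above the bench; z along the axis, upwards; x points away from the side it leans to, 30 deg upwards; y level. Groove z = 0 to 7 mm, 24.4 mm diameter. Below z = 0 a 38 mm boss, 14 mm high, stops the ring; then a 124 mm disc. Seated ring: centre at z = 2 to 5 mm.
- spindle_end (a point): Centre of the spindle's free end face, 23 mm from the groove's lower wall; axes as the spindle's. Conical end: 21 mm diameter here, 29 mm diameter 8 mm lower, then a 29 mm land 8 mm long down to the groove.
- rack_socket (a point): Fixed grey pliers rack, 100 mm wide: centre of its tapered through-socket, 88 mm above the bench; mouth 54 (y) x 36 (x) mm, 11 mm above this point, matching the hub. Pliers fully home: hub centre at this point, hub y along rack y, either way round. The tips must be shut to pass through.
- amber_bottle: Bystander: brown bottle, 56 mm wide, 110 mm tall.
- beaker: Bystander: white cup, 70 mm wide, 85 mm tall.
- mortar: Bystander: white mortar bowl, 120 mm wide, 55 mm tall.
- dropper: Bystander: small dropper bottle, 36 mm wide, 70 mm tall.
- flask: Bystander: small glass flask, 68 mm wide, 118 mm tall.
- glass_dish: Bystander: open glass dish, 100 mm wide, 40 mm tall.
- pen: Bystander: black pen, 130 mm long, lying on the bench.
Not all that is in view belongs to the job. Leave any pink or yellow look-alike of the part that bears ring_center alone.

How it is judged:
By the outcome, as a careful person would: the job done as asked, in the order asked, and still so for the second after the job is handed in, with the robot touching nothing.
It also fails if it takes over 72 s, if anything falls off the work surface, if the arm or the gripper's body presses on something with over 40 N, if the wrist force passes 120 N, or if a joint passes its speed limit or range.

## Working session

There is one attempt and no reset: what is moved stays moved. The work goes in short steps, each a Python script; the robot and the scene stay as the last script left them, time stands still between calls to the robot, and variables do not carry over. Pictures are saved under pics/ and viewed, about 8 in all and at most 12, crops included, and the job is handed in when it is done.

```bash
ls; mkdir -p pics; cat > h.py <<'E'
import numpy as np, cv2
from scipy.spatial.transform import Rotation as R
from plant import r, gripper_to, inverse_kinematics, vision, models, telemetry as T
def cal(n):
    c=vision.get_calibration(n); q=c['orientation']
    return c, R.from_quat([q[1],q[2],q[3],q[0]]).as_matrix(), np.array(c['position'])
def proj(n,p):
    c,M,o=cal(n); v=M.T@(np.asarray(p)-o); return np.array([c['fx']*v[0]/v[2]+c['cx'],c['fy']*v[1]/v[2]+c['cy']])
def ray(n,uv):
    c,M,o=cal(n); d=M@np.array([(uv[0]-c['cx'])/c['fx'],(uv[1]-c['cy'])/c['fy'],1.]); return o,d/np.linalg.norm(d)
def at_z(n,uv,z):
    o,d=ray(n,uv); return o+d*(z-o[2])/d[2]
def q(M):
    a=R.from_matrix(M).as_quat(); return [a[3],a[0],a[1],a[2]]
E
python3 - <<'E'
from h import *
ims=[]
for n in('top','side'):
    im=vision.snapshot(n); cv2.imwrite(f'pics/{n}0.png',im[...,::-1]); ims.append(im)
    c=cal(n); print(n,c[0])
    for t in ['pliers_hub','pliers_grip','pliers_tips','ring_center','ring_gap','caddy_seat','spindle','spindle_end','rack_socket']:
        for m in models.mark_of(t,n)[:3]: print(t,np.round(m['at'],4),round(m['score'],2),proj(n,m['at']).round(0))
print(T.current_t())
E
```

```text
pics
top {'fx': 387.5030465908959, 'fy': 387.5030465908959, 'cx': 272.87948920078554, 'cy': 209.21695978642526, 'position': array([0.41446575, 0.01477194, 1.035921  ]), 'orientation': array([ 0.023173  , -0.70613922,  0.70688467, -0.03383024])}
pliers_hub [ 0.507  -0.0009  0.0863] 0.67 [273. 203.]
pliers_grip [ 0.5107 -0.0018  0.1334] 0.61 [274. 199.]
ring_center [ 4.698e-01 -3.905e-01  4.000e-04] 0.67 [418. 220.]
ring_center [ 0.4735 -0.1642  0.0038] 0.57 [334. 218.]
ring_center [ 0.5053 -0.2658  0.0305] 0.49 [374. 206.]
ring_gap [ 0.5292 -0.2678  0.0312] 0.49 [375. 196.]
ring_gap [ 0.4892 -0.1444 -0.0014] 0.49 [326. 213.]
ring_gap [ 6.782e-01 -3.427e-01  6.000e-04] 0.48 [398. 143.]
caddy_seat [ 0.5052 -0.2688  0.0294] 0.65 [375. 206.]
caddy_seat [ 0.6737 -0.095   0.0007] 0.6 [307. 145.]
spindle [0.6018 0.2271 0.1253] 0.96 [178. 161.]
spindle [ 0.5027 -0.2689  0.0303] 0.7 [375. 207.]
spindle_end [0.5978 0.2235 0.1477] 0.57 [177. 161.]
rack_socket [ 0.5072 -0.001   0.089 ] 0.66 [273. 203.]
rack_socket [ 0.5277 -0.2716  0.0336] 0.64 [377. 197.]
rack_socket [ 0.5069 -0.2665  0.0299] 0.
[... 169 characters left out ...]
 0.81095928]), 'orientation': array([-0.4060961 ,  0.88392292, -0.21011966,  0.09806098])}
pliers_hub [ 0.5072 -0.0026  0.0917] 0.74 [295. 217.]
pliers_grip [ 5.065e-01 -1.000e-04  1.456e-01] 0.82 [295. 200.]
ring_center [ 0.4712 -0.3933  0.0056] 0.73 [372. 377.]
ring_center [ 0.5015 -0.2698  0.0316] 0.62 [351. 315.]
ring_center [ 0.4784 -0.1635 -0.0005] 0.45 [316. 293.]
ring_gap [ 0.5324 -0.2681  0.036 ] 0.76 [363. 308.]
ring_gap [ 4.925e-01 -1.483e-01 -4.000e-04] 0.71 [318. 286.]
ring_gap [ 0.4903 -0.3771  0.0016] 0.65 [375. 367.]
caddy_seat [ 0.5073 -0.264   0.032 ] 0.63 [352. 312.]
spindle_end [0.5965 0.2221 0.1462] 0.81 [286. 144.]
rack_socket [0.5079 0.0024 0.0877] 0.95 [295. 217.]
1.0
```

```bash
python3 - <<'E'
import cv2
t=cv2.imread('pics/top0.png'); s=cv2.imread('pics/side0.png')
cv2.imwrite('pics/t1.png',cv2.resize(t,(784,588)))
cv2.imwrite('pics/s1.png',cv2.resize(s,(784,588)))
a=cv2.resize(t[160:240,330:430],(400,320),interpolation=2);b=cv2.resize(t[165:240,235:310],(320,320),interpolation=2)
c=cv2.resize(t[100:220,120:230],(293,320)); 
import numpy as np
d=cv2.resize(s[280:340,310:400],(400,267),interpolation=2);e=cv2.resize(s[170:260,250:340],(267,267),interpolation=2)
o=np.zeros((590,800,3),np.uint8);o[:320,:400]=a;o[:320,400:720]=b;o[322:589,:400]=d;o[322:589,400:667]=e
cv2.imwrite('pics/c1.png',o)
E
```

```text
(no output)
```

View pics/t1.png

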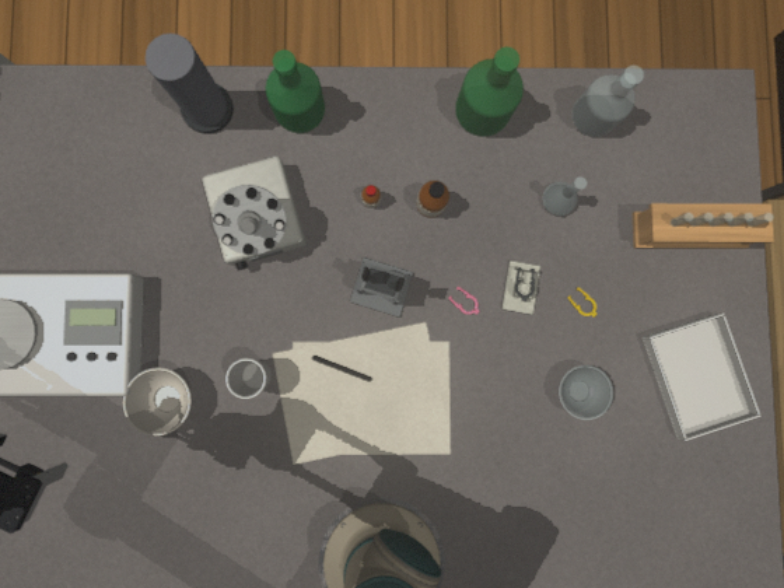

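View pics/s1.png

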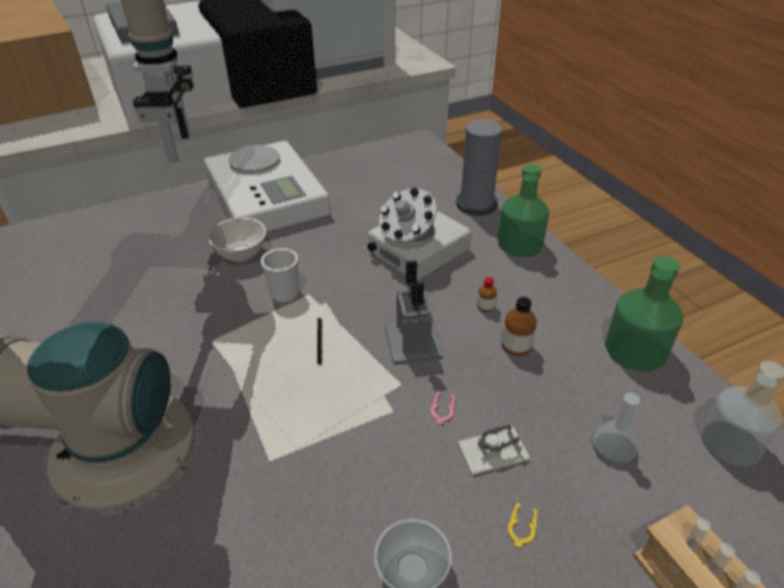

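View pics/c1.png

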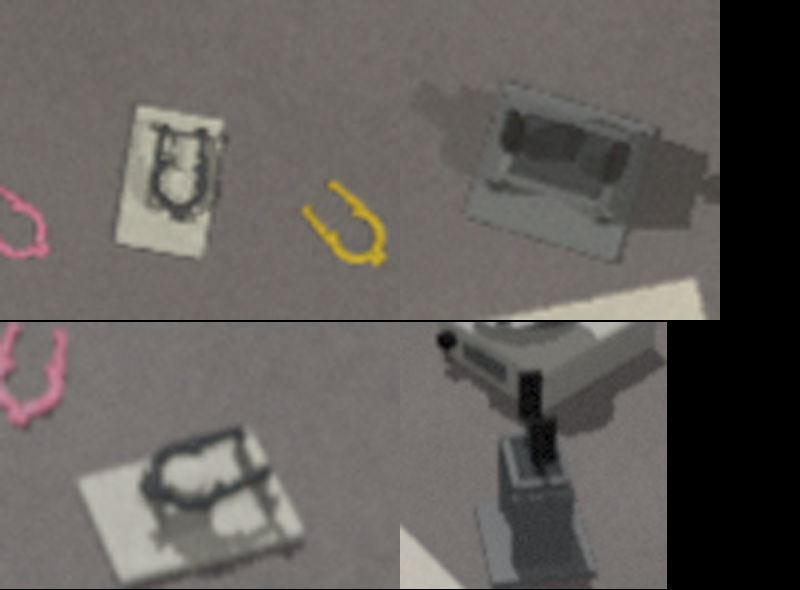

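The true ring is the dark one on the caddy at top px (375,203). It could be confused with the pink copy at (332,215) or the yellow one at (417,216). The crop confirms the dark ring on the white caddy, with its ears pointing image-up. The pliers stand in the grey rack at (273,203), and the rotator is at (178,160).

Next I'll refine the poses and yaws, then check them with an overlay.

```bash
cat > meas.py <<'E'
from h import *
names=['pliers_hub','pliers_grip','ring_center','ring_gap','caddy_seat','spindle','spindle_end','rack_socket']
near=dict(pliers_hub=(.507,0),pliers_grip=(.508,0),ring_center=(.504,-.267),ring_gap=(.53,-.268),caddy_seat=(.505,-.267),spindle=(.602,.227),spindle_end=(.597,.222),rack_socket=(.507,0))
acc={(n,c):[] for n in names for c in('top','side')}
for k in range(4):
  for c in('top','side'):
    im=vision.snapshot(c)
    for n in names:
      for m in models.mark_of(n,c):
        if np.hypot(*(np.array(m['at'][:2])-near[n]))<.02: acc[n,c].append(m['at']);break
for n in names:
  print(n,*[(np.mean(acc[n,c],0).round(4),np.std(acc[n,c],0).round(4)[:2],len(acc[n,c])) for c in('top','side') if acc[n,c]])
def rect(mask,c,z):
  v,u=np.nonzero(mask); P=np.array([at_z(c,p,z)[:2] for p in zip(u,v)],np.float32)
  (cx,cy),(w,h),a=cv2.minAreaRect(P*1000); return np.round([cx,cy,w,h,a],1)
for c in('top','side'):
  vision.snapshot(c)
  for n,z in(('ring_center',.032),('pliers_hub',.15)):
    for m in models.regions_of(n,c):
      M=m['pixels']; v,u=np.nonzero(M); p=at_z(c,(u.mean(),v.mean()),z)[:2]
      if np.hypot(*(p-near[n]))<.04: print(c,n,m['score'],M.sum(),rect(M,c,z))
t=cv2.imread('pics/top0.png'); g=cv2.cvtColor(t,cv2.COLOR_BGR2HSV)
for n,(u,v),z,lo in(('caddy',(375,203),.006,140),('box',(178,160),.07,140)):
  w=((g[...,2]>lo)&(g[...,1]<60)).astype(np.uint8); w=cv2.morphologyEx(w,3,np.ones((5,5)))
  w[:, :]*=1; L=cv2.connectedComponents(w)[1]; sub=L[v-35:v+35,u-35:u+35]; l=np.bincount(sub[sub>0]).argmax()
  print(n,(L==l).sum(),rect(L==l,'top',z))
print(T.current_t())
E
python3 meas.py
```

```text
pliers_hub (array([0.5084, 0.0011, 0.0872]), array([0.0004, 0.0016]), 4) (array([ 5.105e-01, -5.000e-04,  9.080e-02]), array([0.0014, 0.0011]), 4)
pliers_grip (array([ 0.5127, -0.0023,  0.1354]), array([0.0016, 0.0012]), 4) (array([0.5092, 0.0028, 0.1446]), array([0.0006, 0.0019]), 4)
ring_center (array([ 0.5047, -0.2679,  0.0313]), array([0.0017, 0.0006]), 3) (array([ 0.5036, -0.2692,  0.0322]), array([0.0021, 0.0009]), 4)
ring_gap (array([ 0.5304, -0.2714,  0.0331]), array([0.0008, 0.0011]), 4) (array([ 0.5328, -0.2702,  0.0326]), array([0.0013, 0.0012]), 4)
caddy_seat (array([ 0.5046, -0.2665,  0.0304]), array([0.0009, 0.0012]), 4) (array([ 0.5094, -0.267 ,  0.0298]), array([0.0008, 0.0006]), 4)
spindle (array([0.6055, 0.2304, 0.1246]), array([0.0007, 0.0015]), 3) (array([0.6074, 0.2245, 0.1271]), array([0.0011, 0.001 ]), 3)
spindle_end (array([0.5978, 0.2252, 0.1469]), array([0.0011, 0.0018]), 4) (array([0.5933, 0.2233, 0.1458]), array([0.0013, 0.0017]), 4)
rack_socket (array([ 0.5104, -0.0022,  0.0896]), array([0.0008, 0.0014]), 3) (array([0.5086, 0.0019, 0.086 ]), array([0.0018
[... 267 characters left out ...]
l last):
  File "meas.py", line 26, in <module>
    print(n,(L==l).sum(),rect(L==l,'top',z))
                         ~~~~^^^^^^^^^^^^^^
  File "meas.py", line 14, in rect
    v,u=np.nonzero(mask); P=np.array([at_z(c,p,z)[:2] for p in zip(u,v)],np.float32)
                                      ~~~~^^^^^^^
  File "h.py", line 12, in at_z
    o,d=ray(n,uv); return o+d*(z-o[2])/d[2]
        ~~~^^^^^^
  File "h.py", line 10, in ray
    c,M,o=cal(n); d=M@np.array([(uv[0]-c['cx'])/c['fx'],(uv[1]-c['cy'])/c['fy'],1.]); return o,d/np.linalg.norm(d)
          ~~~^^^
  File "h.py", line 5, in cal
    c=vision.get_calibration(n); q=c['orientation']
ValueError: time passes only in moves, steps and waits
```

```bash
sed -i 's/^def cal(n):/import functools\n@functools.lru_cache(None)\ndef cal(n):/' h.py
python3 - <<'E'
from h import *
t=cv2.imread('pics/top0.png'); s=cv2.imread('pics/side0.png')
g=cv2.cvtColor(t,cv2.COLOR_BGR2HSV)
w=((g[...,2]>125)&(g[...,1]<60)).astype(np.uint8); w[:100]=0;w[200:]=0;w[:,:135]=0;w[:,225:]=0
w=cv2.morphologyEx(w,2,np.ones((3,3)))
v,u=np.nonzero(w); P=np.array([at_z('top',p,.06)[:2] for p in zip(u,v)],np.float32)
print(len(P)); b=cv2.minAreaRect(P*1000);print(b)
lines=cv2.HoughLinesP(cv2.Canny(t[100:200,135:225],60,150),1,np.pi/360,18,minLineLength=20,maxLineGap=3)
for l in lines[:,0]:
    A=at_z('top',(l[0]+135,l[1]+100),.06);B=at_z('top',(l[2]+135,l[3]+100),.06);d=B-A
    print(l+[135,100,135,100],round(np.degrees(np.arctan2(d[1],d[0]))%180,1))
E0=np.array([.5957,.2243,.1453])
yaw=np.radians(15)
def sp(yaw):
    xh=np.array([np.cos(yaw),np.sin(yaw),0]);y=np.array([-np.sin(yaw),np.cos(yaw),0])
    z=-xh*.5+np.array([0,0,np.cos(np.pi/6)]); x=xh*np.cos(np.pi/6)+np.array([0,0,.5]); return np.stack([x,y,z],1)
outs=[]
for n,im,(u0,v0) in(('top',t,(178,160)),('side',s,(288,152))):
    im=cv2.resize(im[v0-50:v0+50,u0-50:u0+50],(395,395),interpolation=2)
    raw=im.copy()
    M=sp(yaw); a=np.linspace(0,2*np.pi,60)
    for zz,rr,col in((0,.0105,(0,0,255)),(-.037,.062,(0,255,0)),(-.023,.019,(255,0,0))):
        pts=[(proj(n,E0+M@[rr*np.cos(k),rr*np.sin(k),zz])-[u0-50,v0-50])*3.95 for k in a]
        cv2.polylines(im,[np.int32(pts)],True,col,1)
    outs.append(np.vstack([im,raw][:1]+[]) ); outs.append(raw)
o=np.hstack([outs[0],outs[2]]); cv2.imwrite('pics/o1.png',o)
E
```

```text
2417
((648.2128295898438, 239.10414123535156), (168.04954528808594, 146.5749053955078), 15.428504943847656)
[154 165 160 186] 16.9
[199 113 215 170] 16.0
[145 126 198 112] 105.4
[213 119 222 147] 18.0
[181 150 202 165] 54.4
```

View pics/o1.png

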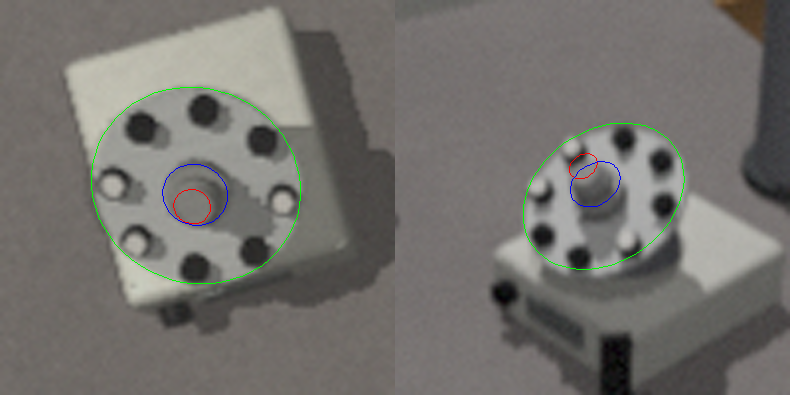

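The overlay fits. The disc outline (green) matches in both views: top crop centre about (196,185), side crop about (604,196). The spindle end (red) sits on the visible spindle. So yaw ≈ 15.8°, and the lean is toward the robot. Next I'll check reachability and take the pliers.

```bash
cat >> h.py <<'E'
UP=np.array([0,0,1.])
def flat(deg):
    a=np.radians(deg); return np.array([[np.cos(a),-np.sin(a),0],[np.sin(a),np.cos(a),0],[0,0,1]])
def spin(deg=15.8):
    F=flat(deg); x=F[:,0]; return np.stack([x*np.cos(np.pi/6)+UP*.5,F[:,1],-x*.5+UP*np.cos(np.pi/6)],1)
SGN=1
def tool(P,s=None):   # pliers frame -> tool quaternion
    s=SGN if s is None else s
    z=-P[:,2]; x=s*P[:,1]; return q(np.stack([x,np.cross(z,x),z],1))
def tcp(P,tips): return np.asarray(tips)+.126*P[:,2]   # tips point -> TCP
RACK=flat(-16.8); HUB=np.array([.5095,.0003,.088])
CAD=flat(-9.5); GAP=np.array([.5313,-.2712,.032])
SP=spin(); END=np.array([.5956,.2243,.1449]); ORG=END-.023*SP[:,2]
TIP0=HUB-[0,0,.07]
def sp(x,y,z): return ORG+SP@np.array([x,y,z])  # point in the spindle frame
def st(): print('t',round(T.current_t(),2),'F',np.round(T.current_wrist_force(),1),'op',round(T.current_opening(),4),'p',np.round(T.current_ee_pos(),4))
E
python3 - <<'E'
from h import *
st()
for s in(1,-1):
    print(s)
    for P,t in((RACK,TIP0+[0,0,.11]),(RACK,TIP0),(CAD,GAP+[0,0,.1]),(CAD,GAP),(SP,sp(.0185,0,.06)),(SP,sp(.02,0,0))):
        j=inverse_kinematics(list(tcp(P,t)),tool(P,s)); print(None if j is None else np.round(j,2))
E
```

```text
t 4.9 F [-0.3 -0.7  0. ] op 0.0943 p [0.2412 0.522  0.2305]
1
[-0.14  0.16  1.6  -0.    1.38 -1.41]
[-0.14  0.24  1.78 -0.    1.12 -1.41]
[-0.59  0.3   1.41 -0.    1.44 -1.99]
[-0.59  0.36  1.57 -0.    1.21 -1.99]
[ 0.23 -0.02  1.82  0.03  0.82 -1.63]
[ 0.24  0.07  1.86  0.03  0.69 -1.63]
-1
[-0.14  0.16  1.6  -0.    1.38  1.73]
[-0.14  0.24  1.78 -0.    1.12  1.73]
[-0.59  0.3   1.41 -0.    1.44  1.15]
[-0.59  0.36  1.57 -0.    1.21  1.15]
[ 0.23 -0.02  1.82  0.03  0.82  1.52]
[0.24 0.07 1.86 0.03 0.69 1.52]
```

```bash
python3 - <<'E'
from h import *
g=tcp(RACK,TIP0)
r.move_to(list(g+[0,0,.09]),tool(RACK)); st()
print(r.move_l(list(g),vel=.12,guard=8)); st()
gripper_to(.063,40); st()
print(r.move_l(list(g+[0,0,.12]),vel=.12)); st()
r.move_to(list(tcp(CAD,GAP+[0,0,.06])),tool(CAD)); st()
r.move_l(list(tcp(CAD,GAP+[0,0,.02])),vel=.1); st()
o=[]
for n in('top','side'):
    im=vision.snapshot(n); cv2.imwrite(f'pics/{n}2.png',im[...,::-1])
    for k in('pliers_tips','pliers_grip','pliers_hub'):
        for m in models.mark_of(k,n)[:1]: print(n,k,np.round(m['at'],4),round(m['score'],2))
    u,v=proj(n,GAP).astype(int); o.append(cv2.resize(im[v-50:v+40,u-45:u+45,::-1],(395,395),interpolation=2))
cv2.imwrite('pics/c2.png',np.hstack(o))
E
```

```text
t 7.01 F [0.  0.5 0.5] op 0.0937 p [0.5095 0.001  0.234 ]
False
t 7.91 F [-0.3  0.   0.8] op 0.094 p [5.101e-01 4.000e-04 1.445e-01]
t 8.57 F [-1.6 -0.9  5.2] op 0.0632 p [ 5.097e-01 -1.000e-04  1.450e-01]
False
t 9.72 F [ 0.6  0.7 -2.6] op 0.0636 p [5.089e-01 4.000e-04 2.631e-01]
t 10.79 F [-0.6  0.2 -2.1] op 0.0632 p [ 0.5314 -0.2701  0.2179]
t 11.34 F [ 0.6 -1.4 -0.5] op 0.0632 p [ 0.5317 -0.2706  0.1783]
top pliers_tips [ 0.5324 -0.2717  0.0516] 0.43
top pliers_grip [ 0.5317 -0.2731  0.1694] 0.67
top pliers_hub [ 0.5285 -0.2725  0.0323] 0.73
side pliers_tips [ 0.5324 -0.2714  0.05  ] 0.97
side pliers_grip [ 0.5304 -0.2679  0.1793] 0.97
side pliers_hub [ 0.5324 -0.2706  0.1254] 0.68
```

View pics/c2.png

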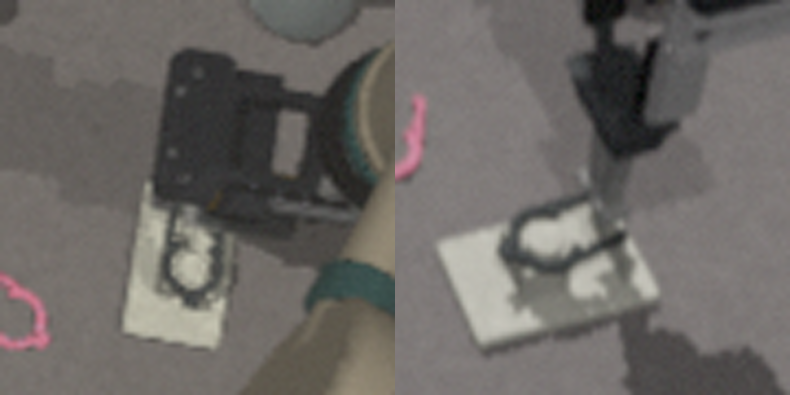

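The pliers are held upright with the tips over the ears: side px about (610,200) in the crop, estimated tips (0.532, -0.2715, 0.050). Now a guarded descent.

```bash
python3 - <<'E'
from h import *
t=GAP.copy(); t[2]=.0285
print('guard',r.move_l(list(tcp(CAD,t)),vel=.03,guard=5)); st()
print('tips z',T.current_ee_pos()[2]-.126)
o=[]
for n in('top','side'):
    im=vision.snapshot(n)
    for k in('pliers_tips','ring_gap','ring_center'):
        for m in models.mark_of(k,n)[:4]:
            if abs(m['at'][1]+.27)<.03: print(n,k,np.round(m['at'],4),round(m['score'],2))
    if n=='side':
        u,v=proj(n,GAP).astype(int); cv2.imwrite('pics/c3.png',cv2.resize(im[v-40:v+30,u-45:u+35,::-1],(640,560),interpolation=2))
E
```

```text
guard True
t 12.38 F [-0.3  0.6  3.5] op 0.0633 p [ 0.5313 -0.2711  0.1583]
tips z 0.032272159244327
top pliers_tips [ 0.5306 -0.2761  0.0287] 0.57
top ring_gap [ 0.5287 -0.2704  0.0348] 0.44
top ring_center [ 0.5273 -0.2717  0.1025] 0.55
top ring_center [ 0.5064 -0.2673  0.0312] 0.44
side pliers_tips [ 0.533  -0.2704  0.0296] 0.64
side ring_gap [ 0.5294 -0.2693  0.0349] 0.46
side ring_center [ 0.5023 -0.267   0.0317] 0.47
```

View pics/c3.png

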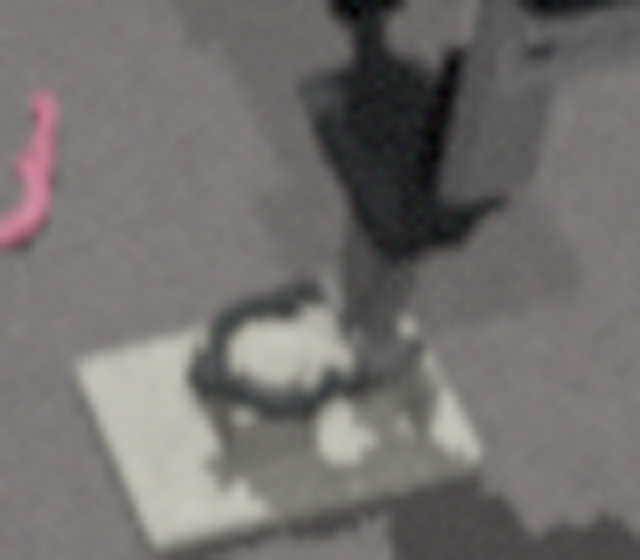

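The shoulders touched at about the expected height, and the tips are between the ears at crop px (375,340). Now spread and lift.

```bash
python3 - <<'E'
from h import *
p=np.array(T.current_ee_pos()); p[2]+=.0006
r.move_l(list(p),vel=.02); st()
for w in(.055,.047,.040,.034): gripper_to(w,48); st()
r.move_l(list(p+[0,0,.015]),vel=.04); st()
r.move_l(list(p+[0,0,.075]),vel=.1); st()
o=[]
for n in('top','side'):
    im=vision.snapshot(n)
    for k in('pliers_tips','ring_gap','ring_center'):
        for m in models.mark_of(k,n)[:4]:
            if abs(m['at'][1]+.27)<.05: print(n,k,np.round(m['at'],4),round(m['score'],2))
    u,v=proj(n,p-[0.01,0,.126-.075]).astype(int); o.append(cv2.resize(im[v-40:v+40,u-40:u+40,::-1],(395,395),interpolation=2))
cv2.imwrite('pics/c4.png',np.hstack(o))
E
```

```text
t 13.03 F [0.1 0.4 0.7] op 0.0632 p [ 0.5309 -0.271   0.1584]
t 13.39 F [0.7 1.7 6.1] op 0.0557 p [ 0.5313 -0.2706  0.1592]
t 13.76 F [-1.  -1.5  7.6] op 0.0481 p [ 0.5317 -0.2723  0.1602]
t 14.12 F [ 0.4  0.4 -0.6] op 0.0412 p [ 0.5305 -0.2707  0.1578]
t 14.33 F [-0.5  0.7 -1.4] op 0.0402 p [ 0.5307 -0.2707  0.1582]
t 14.86 F [ 0.4  0.2 -2.4] op 0.0399 p [ 0.5312 -0.2711  0.1741]
t 15.61 F [-0.9  0.2 -2.3] op 0.0405 p [ 0.5307 -0.2708  0.2332]
top pliers_tips [ 0.5307 -0.2709  0.0997] 0.61
top ring_gap [ 0.5322 -0.2706  0.103 ] 0.39
top ring_gap [ 0.5305 -0.2719  0.2181] 0.33
top ring_center [ 0.5085 -0.2687  0.0999] 0.53
side pliers_tips [ 0.5324 -0.2705  0.1007] 0.56
side ring_gap [ 0.5355 -0.2723  0.1046] 0.46
side ring_center [ 0.506  -0.2684  0.1006] 0.68
```

View pics/c4.png

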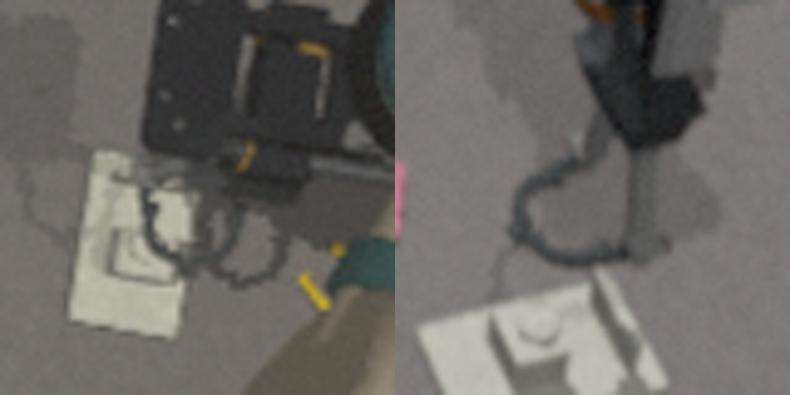

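The ring is open, held at both ears, and looks flat (side crop about (575,210)). I'll check whether 40 mm is the true stop, then go to the spindle.

```bash
python3 - <<'E'
from h import *
gripper_to(.034,60); st()
p=np.array(T.current_ee_pos())
r.move_l([p[0],p[1],.126+.21],vel=.15); st()
t=sp(.0185,0,.07); print(t)
r.move_to(list(tcp(SP,t)),tool(SP)); st()
t=sp(.0185,0,.034)
r.move_l(list(tcp(SP,t)),vel=.06); st()
o=[]
for n in('top','side'):
    im=vision.snapshot(n); cv2.imwrite(f'pics/{n}5.png',im[...,::-1])
    for k in('pliers_tips','ring_gap','ring_center','spindle_end'):
        for m in models.mark_of(k,n)[:3]:
            d=SP.T@(np.array(m['at'])-ORG)
            if np.linalg.norm(d)<.1: print(n,k,np.round(d,4),round(m['score'],2))
    u,v=proj(n,END+SP@[0.01,0,.005]).astype(int); o.append(cv2.resize(im[v-38:v+38,u-38:u+38,::-1],(395,395),interpolation=2))
cv2.imwrite('pics/c5.png',np.hstack(o))
E
```

```text
t 16.23 F [-0.1  0.1 -2.6] op 0.0399 p [ 0.5311 -0.2711  0.2338]
t 17.06 F [ 0.7 -0.2 -2.5] op 0.0398 p [ 0.5307 -0.2708  0.335 ]
[0.58840402 0.22226374 0.19485319]
t 18.8 F [-0.1  0.1 -1.6] op 0.04 p [0.5285 0.2045 0.3041]
t 19.55 F [-0.5 -0.2 -3.2] op 0.04 p [0.5452 0.2101 0.2728]
top pliers_tips [ 0.0187 -0.0022  0.0257] 0.85
top ring_gap [ 0.0177 -0.002   0.0305] 0.49
top ring_center [-0.0008  0.0034  0.0044] 0.6
side pliers_tips [0.0172 0.0012 0.0263] 0.91
side ring_gap [ 0.0222 -0.0014  0.0334] 0.61
side ring_center [0.023  0.0009 0.033 ] 0.68
side spindle_end [-0.0014 -0.0006  0.0242] 0.72
```

View pics/c5.png

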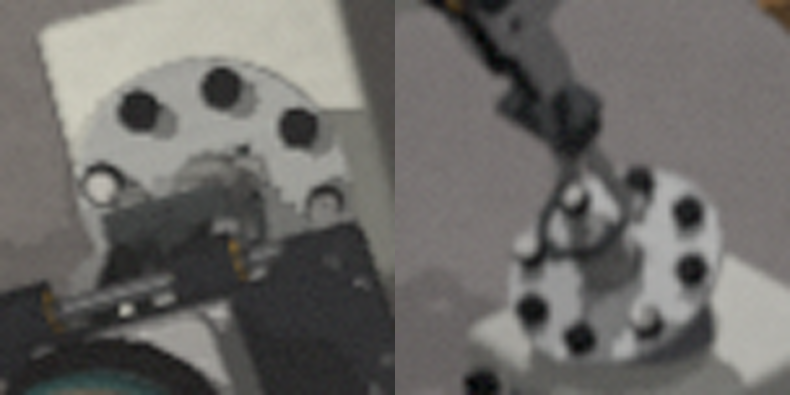

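The grip stays at 40 mm with 60 N, so this is the stop. The ring is just above the spindle end, which shows in the side crop at about (590,230). The networks put the tips 3–7 mm lower in the grip than I assumed. I'll insert in small steps guided by force.

```bash
cat >> h.py <<'E'
def force():
    f=[]
    for _ in range(5): r.hold(.02); f.append(T.current_wrist_force())
    return SP.T@np.mean(f,0)
def insert(x,y,z,zend,F0,step=.003,fzmax=8):
    while z>zend:
        z-=step
        g=r.move_l(list(tcp(SP,sp(x,y,z))),vel=.03,guard=10)
        f=force()-F0; p=SP.T@(np.array(T.current_ee_pos())-ORG)-[0,0,.126]
        print('cmd',np.round([x*1e3,y*1e3,z*1e3],1),'act',np.round(p*1e3,1),'F',np.round(f,1),g)
        if f[2]>fzmax or g: return x,y,z,f
        if abs(f[0])>1.5: x+=np.clip(.0003*f[0],-.0008,.0008)
        if abs(f[1])>1.5: y+=np.clip(.0003*f[1],-.0008,.0008)
    return x,y,z,f
E
python3 - <<'E'
from h import *
F0=force(); print('F0',F0)
np.save('F0.npy',F0)
s=insert(.0185,0,.034,.012,F0); print(s); st()
E
```

```text
F0 [-1.00810899 -0.20130063 -1.7881414 ]
cmd [18.5  0.  31. ] act [18.4 -0.  30.8] F [-0.3  0.1 -0.5] False
cmd [18.5  0.  28. ] act [18.5 -0.  27.9] F [-0.4  0.4 -0.2] False
cmd [18.5  0.  25. ] act [18.4  0.  24.9] F [-0.1 -0.  -0.3] False
cmd [18.5  0.  22. ] act [18.5 -0.  21.9] F [-0.4  0.3 -0.5] False
cmd [18.5  0.  19. ] act [18.4 -0.  18.9] F [-0.1  0.1 -0.6] False
cmd [18.5  0.  16. ] act [18.5  0.  15.9] F [ 0.1  0.4 -0.1] False
cmd [18.5  0.  13. ] act [18.4  0.  12.9] F [-0.1  0.1 -0.6] False
cmd [18.5  0.  10. ] act [18.5  0.   9.9] F [-0.4  0.7 -0.3] False
(0.0185, 0, 0.010000000000000009, array([-0.38137222,  0.68224536, -0.30321901]))
t 22.8 F [-0.3  0.2 -2.7] op 0.0399 p [0.5567 0.2133 0.2519]
```

```bash
python3 - <<'E'
from h import *
F0=np.load('F0.npy')
s=insert(.0185,0,.010,-.002,F0,step=.002,fzmax=5); print(s); st()
o=[]
for n in('top','side'):
    im=vision.snapshot(n)
    for k in('pliers_tips','ring_gap','ring_center','spindle_end'):
        for m in models.mark_of(k,n)[:3]:
            d=SP.T@(np.array(m['at'])-ORG)
            if np.linalg.norm(d)<.1: print(n,k,np.round(d,4),round(m['score'],2))
    if n=='side':
        u,v=proj(n,END).astype(int); c=cv2.resize(im[v-32:v+38,u-35:u+35,::-1],(560,560),interpolation=2); cv2.imwrite('pics/c6.png',c)
E
```

```text
cmd [18.5  0.   8. ] act [18.5 -0.   8. ] F [-0.5  0.  -0.2] False
cmd [18.5  0.   6. ] act [18.4 -0.   5.9] F [-0.2  0.2 -0.3] False
cmd [18.5  0.   4. ] act [18.8  0.   4.2] F [-0.   0.2  1.3] False
cmd [18.5  0.   2. ] act [18.8 -0.   2.1] F [ 0.5 -0.2  2.4] False
cmd [18.5  0.   0. ] act [19.1 -0.2  0.3] F [ 0.7 -0.3  6.4] False
(0.0185, 0, 0.0, array([ 0.71343342, -0.27046176,  6.42224876]))
t 24.47 F [-2.3 -1.2  4.1] op 0.0399 p [0.5618 0.2146 0.2439]
top pliers_tips [ 0.0191 -0.0033 -0.0054] 0.65
top ring_gap [ 0.0211 -0.0017 -0.0017] 0.53
top ring_center [-0.0073 -0.0012  0.0044] 0.53
top spindle_end [0.0033 0.0002 0.0248] 0.94
side pliers_tips [ 0.0135 -0.0007 -0.0083] 0.61
side ring_gap [ 0.0226 -0.0046 -0.0057] 0.53
side ring_center [-0.0066 -0.0019  0.0075] 0.4
side spindle_end [-0.0004  0.0019  0.0253] 0.84
side spindle_end [-0.0057 -0.0044  0.0058] 0.2
```

View pics/c6.png

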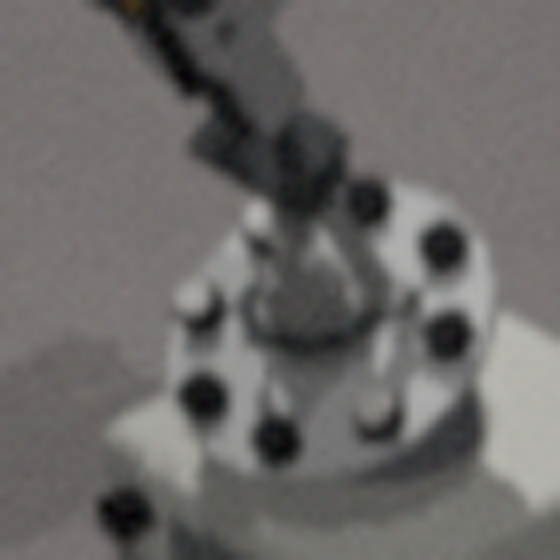

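The ring surrounds the spindle: bow at (310,345), spindle inside it. I've pushed the ears about 5 mm past first contact, so the ring is tilted with the bow high. I'll back up to contact height and compare with overlays for a flat ring.

```bash
python3 - <<'E'
from h import *
F0=np.load('F0.npy')
for z in(.003,.006):
    r.move_l(list(tcp(SP,sp(.0185,0,z))),vel=.03); print(z,np.round(force()-F0,1))
A={}
for k in range(3):
  for n in('top','side'):
    im=vision.snapshot(n)
    for w in('pliers_tips','ring_gap','ring_center','spindle_end'):
        for m in models.mark_of(w,n)[:2]:
            d=SP.T@(np.array(m['at'])-ORG)
            if np.linalg.norm(d-[.01,0,.005])<.03: A.setdefault((w,n),[]).append(d)
for k,v in A.items(): print(k,np.round(np.mean(v,0)*1e3,1),len(v))
st()
n='side'; u,v=proj(n,END).astype(int); W=(790,600)
c=cv2.resize(im[v-20:v+30,u-25:u+25,::-1],(395,395),interpolation=2); d=c.copy(); a=np.linspace(0,2*np.pi,60)
def circ(x,z,rr,col): cv2.polylines(d,[np.int32([(proj(n,sp(x+rr*np.cos(t),rr*np.sin(t),z))-[u-25,v-20]+.5)*7.9 for t in a])],True,col,1)
circ(0,.023,.0105,(0,0,255)); circ(0,.015,.0145,(0,255,255)); circ(0,0,.019,(255,0,0)); circ(-.0035,.002,.0205,(0,255,0)); circ(-.0035,.010,.0205,(255,0,255))
cv2.imwrite('pics/c7.png',np.hstack([c,d]))
E
```

```text
0.003 [0.2 0.4 3.2]
0.006 [-0.3  0.2 -0.5]
('pliers_tips', 'top') [17.4 -2.6 -0. ] 3
('ring_center', 'top') [-10.5  -2.1   1.4] 1
('spindle_end', 'top') [ 2.3  0.7 24.5] 3
('ring_gap', 'side') [19.3 -2.4  4.8] 2
('spindle_end', 'side') [-2.7 -0.7 24. ] 3
('ring_gap', 'top') [ 9.3 -0.  16.1] 2
('pliers_tips', 'side') [17.1 -1.9 -0.8] 2
('ring_center', 'side') [-12.1  -0.7   5.6] 2
t 27.13 F [ 0.1  0.4 -3.2] op 0.0398 p [0.5586 0.2138 0.2486]
```

View pics/c7.png

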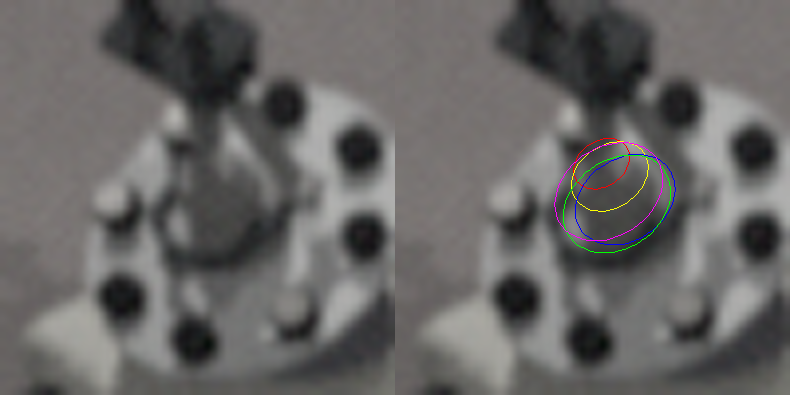

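The actual bow in the side crop, about (210,260), is at or below the predicted outline for a flat ring at z = 2 mm (green). So the ring is down on the boss with no residual force. The handle arc explains the ~4 mm drop of the tips when spread, so I'll compensate for it while letting the ring close and drifting toward +x.

```bash
python3 - <<'E'
from h import *
F0=np.load('F0.npy')
for s in np.linspace(0,1,8)[1:]:
    gripper_to(.040+.0235*s,48)
    r.move_l(list(tcp(SP,sp(.0185+.007*s,0,.006-.0038*s))),vel=.03)
    print(round(s,2),np.round(force()-F0,1),round(T.current_opening(),4),round(T.current_t(),1))
A={}
for k in range(2):
  for n in('top','side'):
    im=vision.snapshot(n)
    for w in('pliers_tips','ring_gap','ring_center'):
        for m in models.mark_of(w,n)[:2]:
            d=SP.T@(np.array(m['at'])-ORG)
            if np.linalg.norm(d-[.01,0,.005])<.03: A.setdefault((w,n),[]).append(d)
for k,v in A.items(): print(k,np.round(np.mean(v,0)*1e3,1),len(v))
E
```

```text
0.14 [-0.2 -0.3 -0.2] 0.0441 27.8
0.29 [-0.3 -1.3 -0.3] 0.0475 28.4
0.43 [-0.4  0.2  1.1] 0.0507 29.0
0.57 [-0.4 -0.4  0.7] 0.054 29.6
0.71 [0.3 0.2 0.7] 0.0574 30.2
0.86 [0.2 0.6 0.8] 0.0607 30.9
1.0 [-0.2  0.4  0.5] 0.0636 31.5
('pliers_tips', 'top') [22.3 -2.9 -0.9] 2
('ring_gap', 'top') [11.9 -4.   4.9] 1
('pliers_tips', 'side') [24.2 -0.6  0.5] 2
('ring_gap', 'side') [18.1 -3.5  3.2] 1
```

```bash
python3 - <<'E'
from h import *
F0=np.load('F0.npy')
x,z=.0255,.0022
for z in(.0045,.007,.010,.014,.020):
    g=r.move_l(list(tcp(SP,sp(x,0,z))),vel=.03,guard=4); f=force()-F0
    print(z,g,np.round(f,1))
    if g: break
else:
    r.move_l(list(tcp(SP,sp(x,0,.10))),vel=.12); st()
    r.move_to(list(tcp(RACK,TIP0+[0,0,.12])),tool(RACK)); st()
A={}
for k in range(2):
  for n in('top','side'):
    im=vision.snapshot(n)
    for w in('ring_gap','ring_center'):
        for m in models.mark_of(w,n)[:3]:
            d=SP.T@(np.array(m['at'])-ORG)
            if np.linalg.norm(d)<.06: A.setdefault((w,n),[]).append(d)
    if k: 
        u,v=proj(n,END).astype(int); c=cv2.resize(im[v-28:v+28,u-28:u+28,::-1],(395,395),interpolation=2); cv2.imwrite(f'pics/d{n}.png',c)
for k,v in A.items(): print(k,np.round(np.mean(v,0)*1e3,1),len(v))
cv2.imwrite('pics/c8.png',np.hstack([cv2.imread('pics/dtop.png'),cv2.imread('pics/dside.png')])); st()
E
```

```text
0.0045 False [0.1 0.5 0.3]
0.007 False [ 0.1 -0.1  0.4]
0.01 False [ 0.  -0.1 -0.3]
0.014 False [ 0.5 -0.2  0.5]
0.02 False [ 0.1  0.1 -0.1]
t 34.9 F [-0.2 -0.3 -2.6] op 0.0635 p [0.5189 0.2026 0.3327]
t 35.77 F [-0.3  0.1 -2.3] op 0.0636 p [0.5097 0.001  0.2637]
('ring_gap', 'top') [13.7 -3.1  4.6] 2
('ring_center', 'top') [-12.   -2.4   1.8] 2
('ring_gap', 'side') [19.8 -2.7  3.8] 2
('ring_center', 'side') [-11.1  -0.4   3.9] 2
t 36.37 F [-0.6  0.7 -2.7] op 0.0635 p [5.095e-01 5.000e-04 2.641e-01]
```

View pics/c8.png

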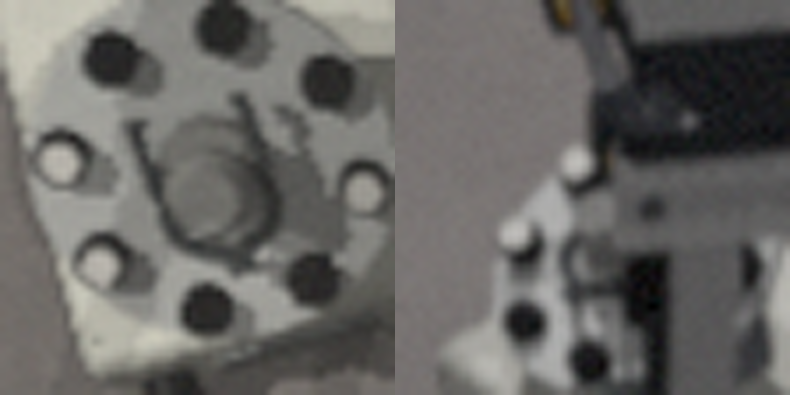

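```bash
python3 - <<'E'
from h import *
u,v=proj('top',END).astype(int)
f=lambda *a:((proj('top',sp(*a))-[u-28,v-28]+.5)*395/56).round()
print('end',f(0,0,.023),'boss-x',f(-.019,0,0))
for x0 in(0,-.005,-.010):
  for z in(.003,.009): print(x0,z,'bow',f(x0-.025,0,z),'ears',f(x0+.037,.012,z),f(x0+.037,-.012,z),'sides',f(x0,.0185,z),f(x0,-.0185,z))
im=cv2.imread('pics/dtop.png'); d=im.copy()
a=np.linspace(0,2*np.pi,60)
def ringc(x0,z,rr,col,th=0): cv2.polylines(d,[np.int32([f(x0+rr*np.cos(t),rr*np.sin(t),z) for t in a])],True,col,1)
ringc(0,.003,.0185,(0,255,0)); ringc(0,.023,.0105,(0,0,255)); ringc(0,.015,.0145,(0,255,255))
for s in(1,-1): cv2.line(d,tuple(int(i) for i in f(.015,s*.012,.003)),tuple(int(i) for i in f(.037,s*.012,.003)),(0,255,0),1)
cv2.circle(d,tuple(int(i) for i in f(-.025,0,.003)),4,(0,255,0),1)
big=cv2.resize(im[60:300,90:330],(395,395),interpolation=2); bd=cv2.resize(d[60:300,90:330],(395,395),interpolation=2)
cv2.imwrite('pics/c9.png',np.hstack([big,bd]))
E
```

```text
end [206. 204.] boss-x [230. 235.]
0 0.003 bow [235. 254.] ears [137.  92.] [208.  72.] sides [157. 201.] [264. 171.]
0 0.009 bow [234. 260.] ears [136.  96.] [207.  77.] sides [155. 206.] [263. 176.]
-0.005 0.003 bow [240. 268.] ears [143. 106.] [213.  87.] sides [162. 214.] [269. 185.]
-0.005 0.009 bow [239. 273.] ears [141. 111.] [212.  91.] sides [161. 220.] [268. 190.]
-0.01 0.003 bow [245. 281.] ears [148. 120.] [218. 101.] sides [167. 228.] [274. 199.]
-0.01 0.009 bow [244. 287.] ears [146. 125.] [217. 106.] sides [166. 234.] [273. 204.]
```

View pics/c9.png

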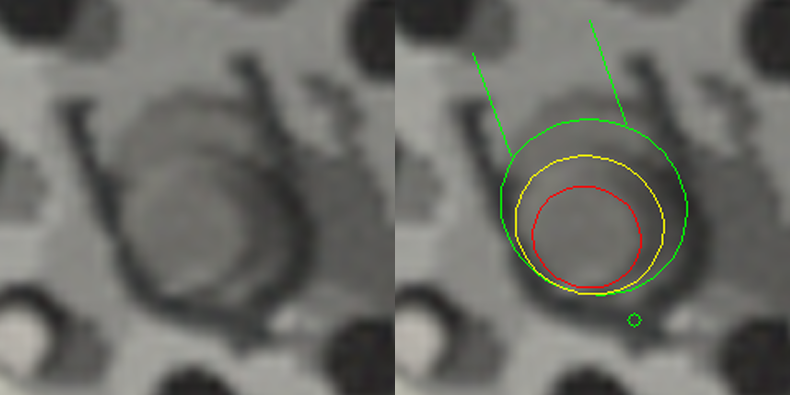

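The ring looks closed to within a few mm, with near-parallel ears about 35 mm apart against 32 mm on the caddy. But it sits about 8 mm toward its bow: bow at d-px (242,270) versus (235,254) expected. It is probably wedged off-centre in the groove. I've used all 12 views, so I'll measure it numerically with masks on the ring plane before mending it.

```bash
cat >> h.py <<'E'
def ringmeas(n='top',z=.002,verbose=True):
    im=vision.snapshot(n); c,M,o=cal(n); best=None
    for m in models.regions_of('ring_center',n):
        v,u=np.nonzero(m['pixels'])
        D=np.stack([(u-c['cx'])/c['fx'],(v-c['cy'])/c['fy'],np.ones(len(u))],1)@M.T
        a=D@SP[:,2]; k=((ORG+z*SP[:,2]-o)@SP[:,2])/a
        P=(o+D*k[:,None]-ORG)@SP
        if np.linalg.norm(P.mean(0)[:2])<.04:
            p=P*1e3; hi=p[p[:,0]>p[:,0].max()-8]; print(n,'score',round(m['score'],2),'n',len(p),'x',p[:,0].min().round(1),p[:,0].max().round(1),'y',p[:,1].min().round(1),p[:,1].max().round(1),'ears y',hi[:,1].min().round(1),hi[:,1].max().round(1)); return p
    print(n,'no mask')
E
python3 - <<'E'
from h import *
p=ringmeas(); 
if p is not None:
    for a in range(-36,44,6):
        s=p[(p[:,0]>=a)&(p[:,0]<a+6)]
        if len(s): print(a,len(s),np.sort(s[:,1]).round(0).astype(int))
for m in models.mark_of('spindle_end','top')[:1]: print(SP.T@(np.array(m['at'])-ORG)*1e3)
E
```

```text
top no mask
[-0.07394875  1.08566782 22.46534406]
```

```bash
cat >> h.py <<'E'
def rectify(n='top',z=.002,s=1.5):
    "grey picture resampled on the ring plane: rows spindle x +42..-42, columns y +30..-30 (mm, step s)"
    im=cv2.cvtColor(vision.snapshot(n),cv2.COLOR_RGB2GRAY)
    X=np.arange(42,-43,-s); Y=np.arange(30,-31,-s)
    uv=np.array([[proj(n,sp(x/1e3,y/1e3,z)) for y in Y] for x in X],np.float32)
    return X,Y,cv2.remap(im,uv[...,0],uv[...,1],1)
E
python3 - <<'E'
from h import *
X,Y,g=rectify(s=2)
print('     '+''.join(f'{int(y):4d}' for y in Y))
for x,row in zip(X,g): print(f'{int(x):4d} '+''.join(f'{v:4d}' for v in row))
st()
E
```

```text
30  28  26  24  22  20  18  16  14  12  10   8   6   4   2   0  -2  -4  -6  -8 -10 -12 -14 -16 -18 -20 -22 -24 -26 -28 -30
  42  160 160 151 118  84  65  50  47  49  58  77  86  87  87 102 124 136 135 135 134 133 124 106  85  61  51  50  54  62  81  87
  40  161 163 157 143 126 111  96  80  73  76  85  89  89  86 112 130 137 136 136 136 136 136 131 117  91  74  70  75  81  86  89
  38  161 161 160 160 160 154 137 115  95  88  89  89  90  95 121 134 137 136 135 135 136 136 136 130 119 105  92  87  86  87  89
  36  157 159 160 159 157 160 150 133 113 100  97  94  97 110 127 136 135 133 133 134 135 135 133 134 134 125 109  99  93  92  94
  34  158 158 159 159 158 157 145 136 130 122 114 110 121 128 132 135 135 134 135 134 135 135 134 134 133 134 128 120 111 107 118
  32  159 158 161 159 157 151 142 134 136 135 135 134 133 136 135 135 136 136 136 135 135 135 136 135 134 135 137 136 135 131 132
  30  160 160 162 159 152 139 132 128 130 134 137 137 137 137 138 139 137 136 136 137 137 136 136 134 131 132 135 138 137 137 136
  28  159 160 161 156 141 115 105 101 112 127 135 138 137 137 137 1
[... 3983 characters left out ...]
5 138 104  69  63  63  69 101 136 149 142 133 139 137 128 123 120 114 111 104  86  67  55  46  39  43  59  80
 -36  157 163 162 139 107  72  45  40  40  45  64 101 148 159 155 156 159 159 155 136 119 106  91  67  50  43  44  42  41  46  81
 -38  159 162 150 111  67  49  41  42  43  43  44  75 130 156 159 160 160 161 159 140 122  97  73  51  44  43  44  43  42  36  81
 -40  161 162 136  90  45  41  42  42  42  43  41  54 104 143 156 159 161 161 156 142 126  97  66  47  45  41  45  43  42  44  62
 -42  165 161 122  73  43  40  41  40  41  42  45  54  99 130 149 155 160 159 159 156 142 111  67  49  44  42  46  43  42  45  55
t 36.57 F [-0.3 -0.1 -2.8] op 0.0636 p [5.095e-01 3.000e-04 2.640e-01]
```

The rectified map is clear. The ring spans x = -31..+28 mm, so it sits about 7 mm toward its bow. It is held open about 0.09 rad, with arms at ±18.5 mm, because the groove core is wedged between the arms. It is in the groove but off-centre. Mend: put the tips back in the pockets, spread slightly, drag +x until the bow touches the groove, then close.

```bash
python3 - <<'E'
from h import *
r.move_to(list(tcp(SP,sp(.0195,-.0003,.085))),tool(SP))
gripper_to(.0605,48)
r.move_l(list(tcp(SP,sp(.0195,-.0003,.022))),vel=.1)
F0=force(); np.save('F0.npy',F0); st()
g=r.move_l(list(tcp(SP,sp(.0195,-.0003,.0065))),vel=.025,guard=3)
p=SP.T@(np.array(T.current_ee_pos())-ORG)-[0,0,.126]
print('down',g,np.round(p*1e3,1),np.round(force()-F0,1)); st()
E
```

```text
t 38.57 F [ 1.   0.9 -1.3] op 0.0609 p [0.5516 0.2116 0.2634]
down True [19.5 -0.5 11.8] [ 0.6 -1.2 -0.1]
t 39.1 F [ 2.2 -1.1 -2.5] op 0.0606 p [0.5563 0.2127 0.2538]
```

```bash
python3 - <<'E'
from h import *
F0=np.load('F0.npy')
for z in(.0105,.0092,.008,.007):
    g=r.move_l(list(tcp(SP,sp(.0195,-.0003,z))),vel=.02,guard=7)
    f=force()-F0; p=SP.T@(np.array(T.current_ee_pos())-ORG)-[0,0,.126]
    print('down',z,g,np.round(p*1e3,1),np.round(f,1))
    if g or f[2]>1.5: break
st()
E
```

```text
down 0.0105 False [19.3 -0.3 10.4] [ 0.2 -0.7 -0.2]
down 0.0092 False [19.4 -0.3  9.2] [ 0.6 -0.6 -0. ]
down 0.008 False [19.6 -0.3  8.3] [-0.2 -0.4  4.3]
t 40.1 F [-1.7 -0.5  2.1] op 0.0607 p [0.5585 0.2135 0.2511]
```

The boss contact came at the predicted height (~8.5). Next: spread, drag, close.

```bash
python3 - <<'E'
from h import *
F0=np.load('F0.npy'); x,y=.0195,-.0003
def go(z,x=x,guard=None):
    g=r.move_l(list(tcp(SP,sp(x,y,z))),vel=.03,guard=guard); f=force()-F0
    p=SP.T@(np.array(T.current_ee_pos())-ORG)-[0,0,.126]; print(g,np.round(p*1e3,1),np.round(f,1),round(T.current_opening(),4)); return f
go(.0090)
for w,z in((.056,.0097),(.053,.0102),(.050,.0107)):
    gripper_to(w,50); go(z)
for x in np.arange(.0215,.030,.0015):
    f=go(.0107,x,8)
    if f[0]<-3.5: break
print('closing from',x); st()
np.save('x.npy',x)
E
```

```text
False [19.4 -0.3  8.8] [ 0.5 -0.7  0.4] 0.0609
False [19.2 -0.3  9.6] [-0.7 -0.3  0.5] 0.0565
False [19.4 -0.4 10.1] [-0.2 -1.3 -0.1] 0.0535
False [19.5 -0.3 10.7] [-0.8 -1.  -0.1] 0.0508
False [21.5 -0.2 10.7] [-0.4 -0.3 -0.3] 0.0508
False [23.  -0.2 10.7] [-1.  -0.3 -0.3] 0.0505
False [24.6 -0.3 10.7] [-0.7 -0.1 -0. ] 0.0509
False [26.  -0.3 10.7] [-0.4 -0.1 -0.2] 0.0509
False [27.5 -0.3 10.7] [-0.5 -0.4  0. ] 0.0509
False [28.9 -0.3 10.7] [-0.8 -0.3 -0.1] 0.0506
closing from 0.029000000000000005
t 44.32 F [-1.1 -0.5 -2. ] op 0.0506 p [0.5651 0.2154 0.2578]
```

```bash
python3 - <<'E'
from h import *
X,Y,g=rectify('side',s=2)
print('     '+''.join(f'{int(y):4d}' for y in Y))
for x,row in zip(X,g):
    if x<36: print(f'{int(x):4d} '+''.join(f'{v:4d}' for v in row))
E
```

```text
30  28  26  24  22  20  18  16  14  12  10   8   6   4   2   0  -2  -4  -6  -8 -10 -12 -14 -16 -18 -20 -22 -24 -26 -28 -30
  34   65  66  65  65  65  67  66  69  74  75  74  75  75  73  72  70  72  78  96 112 125 133 129 123 112 101  82  72  64  57  49
  32   68  69  67  65  65  68  71  76  82  84  86  85  82  80  74  71  70  76  82  97 109 115 118 108  95  86  79  88  98  88  73
  30   74  73  69  66  65  67  70  78  91 100 103 106 102  94  85  77  75  75  79  87  97 103 105 100  84  77  88 107 118 123 107
  28   90  83  78  70  68  66  69  76  90 110 122 131 131 118 106  91  82  79  78  85  92  97  99  92  82  75  80 108 131 141 139
  26  104  98  92  82  71  68  65  77  92 111 131 143 151 147 133 121 104  92  88  88  92  95  94  87  76  73  84 107 132 147 152
  24  107 109 102  95  82  73  76  84  97 113 131 149 156 159 153 147 134 120 111 103 102 100  95  85  74  68  78 106 131 148 158
  22   96 103 112 102  91  83  80  93 111 126 136 146 154 157 159 154 151 143 136 130 122 115 105  91  74  69  81 105 130 148 160
  20   81  83  96 104  94  83  87 101 118 132 138 145 148 152 153 1
[... 3392 characters left out ...]
47 143 126 110 102  93  92  94  92  91  93  97 103
 -34   72  63  70  78  86  95 109 124 137 147 152 153 153 151 151 151 152 152 151 148 145 127 112 102  92  93  91  90  91  97 104
 -36   97  88  83  88  92 100 111 125 138 146 151 153 153 152 152 153 153 153 152 152 149 143 128 118 109  99  96  91  92  96 104
 -38  120 107 101  98 103 110 121 129 136 144 149 150 150 151 152 152 152 153 152 152 153 149 144 137 129 117 105  98  90  95 103
 -40  136 123 114 114 114 122 124 128 135 137 138 141 142 143 146 149 150 151 151 151 153 154 151 146 140 133 114  95  89  86  94
 -42  144 141 133 130 127 125 126 120 117 116 118 119 119 126 131 140 146 149 151 150 151 153 153 150 143 132 119  94  74  72  76
```

The ring followed: the bow is now at about x = -24 mm, against -25 for a centred ring. Close and lift away.

```bash
python3 - <<'E'
from h import *
F0=np.load('F0.npy'); x,y=.029,-.0003
for w,z in((.054,.0102),(.058,.0096),(.061,.0091),(.0640,.0087)):
    gripper_to(w,48); r.move_l(list(tcp(SP,sp(x,y,z))),vel=.03); print(np.round(force()-F0,1))
for z in(.012,.016,.022):
    g=r.move_l(list(tcp(SP,sp(x,y,z))),vel=.04,guard=6); f=force()-F0; print(g,np.round(f,1))
    if g: break
else:
    r.move_l(list(tcp(SP,sp(x,y,.10))),vel=.15)
    r.move_to(list(tcp(RACK,TIP0+[0,0,.12])),tool(RACK)); st()
    X,Y,g=rectify('top',s=2)
    print('     '+''.join(f'{int(y):4d}' for y in Y[2:-2]))
    for a,row in zip(X,g): print(f'{int(a):4d} '+''.join(f'{v:4d}' for v in row[2:-2]))
E
```

```text
[-0.6 -0.4  0. ]
[-1.  -0.3  0.4]
[-0.7 -0.5  0. ]
[ 0.2 -0.1  0.2]
False [-0.6 -0.4  0.1]
False [-0.1 -0.6  0.1]
False [-0.4 -0.6 -0.1]
t 49.44 F [-0.4  0.1 -2. ] op 0.0644 p [0.5097 0.001  0.2635]
       26  24  22  20  18  16  14  12  10   8   6   4   2   0  -2  -4  -6  -8 -10 -12 -14 -16 -18 -20 -22 -24 -26
  42  150 120  85  63  51  47  48  57  76  85  88  87 102 124 134 135 136 136 133 124 107  87  62  50  50  55  64
  40  158 144 126 109  96  78  72  74  83  87  88  86 112 130 135 134 135 138 136 134 131 119  92  75  70  75  81
  38  161 160 159 152 136 115  96  79  77  80  86  96 121 132 134 135 136 136 134 126 126 122 116 106  93  89  89
  36  159 159 159 157 150 133 103  76  67  72  88 107 125 134 134 133 134 132 121 102  86 100 121 124 109  98  96
  34  157 158 159 155 145 136 109  76  65  76 114 126 132 135 135 134 133 130 111  89  74  79 115 131 126 118 112
  32  156 159 158 152 143 132 107  73  76 102 126 135 135 137 136 135 135 135 125 102  76  77 112 132 133 133 135
  30  160 160 155 148 141 127 103  71  90 115 131 136 135 132 132 133 134 136 131 114  82  73 102 129 1
[... 3414 characters left out ...]
 106 103 103 100
 -32  155 160 158 143 123 107 104 115 137 152 156 158 159 157 157 157 155 141 126 122 115 106  98  87  75  78  84
 -34  161 155 139 104  67  63  63  70 101 136 152 158 159 159 159 157 157 156 148 142 118  89  67  57  47  43  46
 -36  163 138 106  73  45  42  42  47  64  99 146 159 162 161 160 160 159 159 159 148 116  68  50  44  45  45  44
 -38  151 111  68  50  42  41  40  42  43  73 129 155 162 161 161 161 160 159 160 139  97  52  44  44  45  45  43
 -40  136  90  45  41  44  43  41  42  41  55 105 144 158 159 159 159 159 159 160 124  81  49  42  42  45  44  41
 -42  123  73  43  41  44  43  42  43  44  53 100 130 150 157 159 159 158 158 151 121  72  47  42  43  45  43  42
```

The ring is now closed and centred: arms at y = +12.5 and -15, bow at -25, ears to +37 mm, matching a centred closed ring. Now return the pliers to the rack.

```bash
python3 - <<'E'
from h import *
g=tcp(RACK,TIP0)
r.move_l(list(g+[0,0,.03]),vel=.12,guard=10); st()
F=r.move_l(list(g+[0,0,.0005]),vel=.03,guard=10); print(F); st()
E
```

```text
t 50.39 F [ 0.8 -0.5 -2.2] op 0.0639 p [5.101e-01 5.000e-04 1.748e-01]
False
t 51.52 F [-0.2 -2.9  4.3] op 0.0639 p [ 5.100e-01 -3.000e-04  1.452e-01]
```

```bash
python3 - <<'E'
from h import *
g=tcp(RACK,TIP0)
r.move_l(list(g-[0,0,.002]),vel=.02,guard=12); st()
gripper_to(.072); gripper_to(.094); st()
r.move_l(list(g+[0,0,.10]),vel=.12,guard=10); st()
A={}
for k in range(3):
  for n in('top','side'):
    im=vision.snapshot(n)
    for w in('pliers_hub','pliers_grip','ring_center','ring_gap','rack_socket'):
        for m in models.mark_of(w,n)[:3]:
            if m['at'][2]>.08: A.setdefault((w,n),[]).append(m['at'])
for k,v in A.items(): print(k,[list(np.round(a,3)) for a in v][:5])
st()
E
```

```text
t 51.73 F [-1.4  0.3  3.3] op 0.0646 p [ 5.104e-01 -5.000e-04  1.440e-01]
t 52.65 F [-0.3 -0.4  0.3] op 0.0938 p [ 0.5104 -0.001   0.1438]
t 53.63 F [-0.4  0.2  0.7] op 0.0939 p [5.090e-01 4.000e-04 2.433e-01]
('pliers_hub', 'top') [[np.float64(0.507), np.float64(-0.0), np.float64(0.086)], [np.float64(0.509), np.float64(0.002), np.float64(0.088)], [np.float64(0.509), np.float64(0.001), np.float64(0.086)]]
('pliers_grip', 'top') [[np.float64(0.509), np.float64(-0.004), np.float64(0.136)], [np.float64(0.51), np.float64(-0.003), np.float64(0.133)], [np.float64(0.51), np.float64(-0.001), np.float64(0.137)]]
('ring_center', 'top') [[np.float64(0.605), np.float64(0.225), np.float64(0.124)], [np.float64(0.603), np.float64(0.227), np.float64(0.122)], [np.float64(0.605), np.float64(0.225), np.float64(0.126)]]
('ring_gap', 'top') [[np.float64(0.623), np.float64(0.229), np.float64(0.141)], [np.float64(0.621), np.float64(0.229), np.float64(0.139)], [np.float64(0.625), np.float64(0.228), np.float64(0.14)]]
('rack_socket', 'top') [[np.float64(0.511), np.float64(0.001), np.float64(0.087)], [np.floa
[... 539 characters left out ...]
64(0.004), np.float64(0.144)]]
('ring_center', 'side') [[np.float64(0.604), np.float64(0.224), np.float64(0.123)], [np.float64(0.604), np.float64(0.225), np.float64(0.127)], [np.float64(0.6), np.float64(0.223), np.float64(0.125)]]
('ring_gap', 'side') [[np.float64(0.628), np.float64(0.232), np.float64(0.141)], [np.float64(0.507), np.float64(0.004), np.float64(0.086)], [np.float64(0.626), np.float64(0.23), np.float64(0.141)]]
('rack_socket', 'side') [[np.float64(0.508), np.float64(0.001), np.float64(0.086)], [np.float64(0.508), np.float64(0.002), np.float64(0.144)], [np.float64(0.51), np.float64(0.001), np.float64(0.084)]]
t 55.43 F [ 0.9  0.4 -0.5] op 0.0939 p [5.095e-01 3.000e-04 2.440e-01]
```

The network readings match the start pose. One last gentle check: press on the handle tops to confirm they're home (contact expected at TCP z ≈ 0.189).

```bash
python3 - <<'E'
from h import *
g=tcp(RACK,TIP0); c=g.copy()
gripper_to(.045,20)
c[2]=.197; r.move_l(list(c),vel=.08,guard=12)
c[2]=.1855; print(r.move_l(list(c),vel=.02,guard=10)); st()
c[2]=.25; r.move_l(list(c),vel=.12); st()
F=[]
for n in('top','side'):
    vision.snapshot(n)
    for w in('pliers_hub','pliers_grip'):
        for m in models.mark_of(w,n)[:1]: print(n,w,np.round(m['at'],3))
E
```

```text
True
t 57.61 F [-0.9 -0.2  3.6] op 0.045 p [5.095e-01 1.000e-04 1.869e-01]
t 58.29 F [-0.5  0.  -0.6] op 0.0449 p [5.090e-01 4.000e-04 2.493e-01]
top pliers_hub [ 0.507 -0.001  0.086]
top pliers_grip [ 0.509 -0.003  0.134]
side pliers_hub [ 0.509 -0.001  0.09 ]
side pliers_grip [0.506 0.001 0.144]
```

```bash
python3 -c "
from h import *
r.sign_off(); st()"
```

```text
the job is handed in; nothing more can be done
the job is handed in; nothing more can be done
```

The retaining ring is on the spindle and closed in the groove. The pliers are back in their rack socket, and I handed the job in at about 58 s of the 72 s allowed.

- **First closing failed:** the ring closed about 7 mm off-centre, wedged slightly open on the groove. I put the tips back in the ear pockets, spread the ring a little, dragged it toward its ears, and let it close again.
- **Ring, last check:** in the top camera picture, resampled onto the groove plane, the bow reaches -25 mm and the ears +37 mm. The arms are about 27 mm apart, as for a closed, centred ring. Its centre is within about 1.5 mm of the axis. I did not measure tilt separately. The networks' ring-centre estimates scatter by a few mm and came out low, about -2 to +2 mm along the axis against the wanted 2 to 5 mm. Their "good to about 4 mm" covers that gap, but it means the depth is not directly confirmed.
- **Pliers, last check:** the network positions match those before pick-up to within a few mm. A light press (guarded at 10 N) met the handle tops at 0.187 m, near the 0.189 m expected when fully home.
- **Other checks:** the highest wrist force I saw was about 8 N. I did not aim for or touch any bystander or the pink and yellow look-alikes, but I did not re-measure their positions at the end.
- **Views:** I had used all 12 picture views before the fix, so the final checks are numerical only.

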